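# Open the stuck flux jar at the jeweller's bench

### The arm

A 6-joint arm with a two-finger parallel gripper is mounted at the origin on the work surface. World frame = base frame: x ahead of the robot, y to its left, z up, the work surface at z = 0. Lengths are in m, angles in rad, forces in N, time in s.
With the tool pointing down it reaches from about 0.25 to 0.775 m from the base axis. Payload 4 kg.
Tool frame: the origin (TCP) lies on the centre line of the jaws, within the pads' length; the fingertips stand 11 mm ahead of it and the grasp point (between the pads) lies 8 mm behind it; z points along the fingers, y is the line along which they close (so a half turn about z gives the same grasp; the last joint's range is limited). The gripper opens to 85 mm and grips with 20 to 120 N. Pads are 22 mm wide; open, the fingers measure 114 mm over their backs; the gripper's body (76 mm by 85 mm) begins 54 mm behind the grasp point. The pads swing forward as they close: fully open they stand 13 mm farther back than shut.
Start: joints at [1.049, 0.087, 1.371, -0, 1.684, -0.103], TCP at [0.224, 0.502, 0.242] pointing down, gripper open.
Joint ranges: [-3.1, 3.1], [-0.76, 2.03], [0.27, 2.55], [-1.08, 4.22], [0.17, 2.65], [-2.57, 2.57]. Speed limits (rad/s): [2.79, 2.79, 3.14, 3.14, 3.14, 3.14].

### API

Orientations are given as a 3x3 rotation matrix whose columns are the frame's x, y, z axes.
In Python, from rig import monitor, snapshot, camera_info, arm gives the robot as it stands. The module is installed in compiled form; this text tells all that it offers.
- The arm moves only by the tool move_arm, never from a script. Its argument "deltas" is a list that holds one entry, the list of rows, each a list of 5 numbers: the shift along the tool's x, y, z in cm, then the turn about the tool's z in degrees, then the opening, from 0 (shut) to 1 (fully open). In form: [[[dx, dy, dz, turn, grip], ...]]. A call has 1 to 10 rows; each row shifts and turns the commanded pose from where the row before left it, along the tool's axes as they then stand; what a row does not reach is not made up. A row lasts 1/12 s, in which the tool goes at most 41.7 mm and 7.16 degrees, less where a joint would pass 70% of its speed; a pose out of reach is approached as far as the arm can. A call with a gripper value outside its range is refused whole. The fingers move at their own pace and stop on an object; the grip force is fixed at half the most. Time passes only in rows, so rows that do not move let the fingers close. It gives the time, the measured TCP pose, the force, the opening and the grip force at its end, in the units of the state.
- monitor.sense(): the state, without advancing time (a new reading comes with each control period).
- snapshot(name): name is "scene" or "top" or "wrist"; returns the picture (384x512x3 uint8, red, green, blue); there is no depth.
- camera_info(name): a dict with "camera_matrix" (3x3 intrinsics, pixels), "R" (3x3) and "t" (3): a world point X has camera coordinates R X + t. Camera axes: x right, y down, z forward; pixel columns grow to the right and rows downward; lengths in m; the calibration is good to about 2 mm. A picture is of the moment at which its call begins: read the wrist's pose just before it. camera_info takes no time and is no camera call; for the wrist camera it gives the pose at the moment of the call.
- arm.finish_job(): hands the job in; it is judged then, once.
The state is a dict: "clock": time; "joints": joint angles; "qd": joint speeds; "effort": joint torques, N m; "position": TCP position; "ee_rot": TCP orientation; "wrist_force": force on the tool from outside, world axes, zero at the start; "torque": the same for the moment, N m; "finger_gap": finger opening in m; "gripper_force": force on a finger pad.
Only numpy, scipy, OpenCV 4.12 (cv2) and the standard library are available. Lean on these libraries where they do the work, as an engineer would, in place of code of your own. Each camera call takes 0.05 s, during which the arm holds its last target. There are 200 camera calls.

### The job

Open the square flux jar in the wooden holder: its round steel lid is stuck, so break it loose anticlockwise with a short hard twist, then spin it on lightly, without forcing it when it runs up against the next threads, and lift it off once it is free. The jar must stay down in its well and never be wrenched or levered there. Lay the lid gently, open side down, on the white tile, let go, and leave everything else where it is.

Things in the scene. Friction and masses are not known exactly. Their poses are not given: they have to be found in the camera images.
- lid: round pressed-steel twist-off lid on the flux jar: outer diameter 54 mm (fluted edge, 20 flats), 20 mm tall, 70 g. Origin at the centre of its lower, open edge; z up its axis; x marks its turn and starts anywhere within 25 degrees of the jar's x. Drawn down on a rubber ring: about 0.5 to 1 N m anticlockwise seen from above breaks it loose. After at most 40 degrees it turns freely
- lid_top (a point): centre of the lid's top face, 20 mm above its lower edge. Pinched across its diameter at the fluted edge, the lid needs a grip of some 30 to 60 N for the hard twist (weaker slips) and less afterwards; nothing stands within 50 mm of the jar's axis at the lid's height
- neck_rim (a point): centre of the jar's mouth, 88 to 90 mm above its underside. Three lugs in the lid run under three sloping threads: it lifts off only after 60 to 95 degrees of turn in all, depending on how tight it was; the free spell is the last 10 degrees before the lugs meet the hard stop of the next threads, so turn lightly until a small rise in torque (0.2 N m). Lifted earlier, it lifts the jar (5 to 7 N)
- jar: square glass flux jar, 56 mm wide, round neck; 0.45 to 0.6 kg with its ring, loose, in either of the holder's two wells, which stop it turning with about 1.3 mm of play each side. Origin at the centre of its underside, z up. Shoulder 58 mm above the origin (63 mm at the foot of the neck); the lid's lower edge starts 72 mm and its top 91 mm above it; from 95 mm it is clear of the neck
- holder: wooden block fixed to the bench, 96 mm (its x) by 216 mm (its y), 40 mm high, with two square wells 58.5 mm wide and 32 mm deep, centres 55 mm either side of the middle along its y. Origin at the middle of its underside; the jar's underside is 8 mm above it when fully down
- tile: white glazed tile fixed to the bench, 120 by 120 mm, 8 mm thick; origin at the centre of its underside, x and y along its edges. It is where the lid goes
- stoppered_jar: bystander: square amber jar of the same width with a narrow neck and ball stopper, 101 mm tall, in the other well; origin at the centre of its underside
- steel_bowl: bystander: loose steel bowl, 100 mm wide, 45 mm high; origin at the centre of its underside
- pliers: bystander: loose pliers lying flat, 175 mm long, 14 mm high; origin under the pivot, x towards the jaws
- tweezers: bystander: loose steel tweezers lying flat, 165 mm long, 8 mm high; origin under the middle, x along them
- ring_clamp: bystander: loose wooden ring clamp lying flat, 100 by 28 mm, 25 mm high; origin near its middle on the bench, x along it
- chasing_hammer: bystander: loose small hammer lying flat, 260 mm long, 25 mm high; origin under the handle, x towards the head
- file_cup: bystander: loose terracotta cup, 64 mm wide, 80 mm high; origin at the centre of its underside
Mind the look-alikes: they are no part of the job. Of the things that look like the lid, the largest one is meant.

How it is judged:
On the way, in this order (a step that is already met when the one before it is completed fails the run):
1. the lid is broken loose and turned on well past where it sticks (angle between the x axis of lid and the x axis of jar, either way round above 0.75 rad and z of lid in the frame of jar below 0.082 m), for 0.1 s.
2. the lid is lifted clear of the jar's neck (z of lid in the frame of jar above 0.095 m), for 0.1 s.
At the end, for the whole second after the job is handed in: The lid lies flat and still, open side down, wholly on the tile (its centre within 35 mm of the tile's centre along each edge, at most 2 mm overhang), let go; the jar stands upright and fully down in its well, open (x of lid in the frame of tile between -0.035 and 0.035 m and y of lid in the frame of tile between -0.035 and 0.035 m and z of lid in the frame of tile between 0.006 and 0.0105 m and not (angle between lid's own z axis and vertical above 0.1 rad) and linear speed of each of lid, jar below 0.02 m/s and angular speed of lid below 0.2 rad/s and z of jar in the frame of holder below 0.011 m and angle between jar's own z axis and vertical below 0.06 rad); the robot touches nothing.
It fails at once if the jar is lifted in its well (more than 6 mm) (z of jar in the frame of holder above 0.014 m).
It fails at once if the jar is wrenched or levered in its well (more than 75 N) (contact force between jar and holder above 75 N).
It fails at once if the lid, already loose, is forced on instead of spun lightly (jar pressed in its well with more than 35 N) (angle between the x axis of lid and the x axis of jar, either way round above 1 rad and z of lid in the frame of jar below 0.082 m and contact force between jar and holder above 35 N).
It fails at once if the lid is dropped or flung (contact force between the fingers and lid below 0.05 N and linear speed of lid above 0.5 m/s).
It fails at once if something else on the bench is moved (15 mm) (distance of any of steel_bowl, pliers, tweezers, ring_clamp, chasing_hammer, file_cup, stoppered_jar from where it was at the start of the episode above 0.015 m).
It also fails if it takes over 64 s, if anything falls off the work surface, if the arm or the gripper's body presses on something with over 40 N, if the wrist force passes 120 N, or if a joint passes its speed limit or range.

## Working session

There is one attempt and no reset: what is moved stays moved. The work goes in short steps, Python scripts to look and compute and a tool call to move; the robot and the scene stay as the last step left them, time stands still between calls to the robot, and variables do not carry over. Pictures are saved under pics/ and viewed, at most 10 in all, crops included, and the job is handed in when it is done.

Besides the shell and the picture viewer there is one more tool, called by a JSON object that holds its "op" and its "data". move_arm: Moves the arm, as the interface text tells. Its arguments: {"type":"object","properties":{"deltas":{"type":"array","items":{"type":"array","items":{"type":"array","items":{"type":"number"}}}}},"required":["deltas"]}

```bash
mkdir -p pics
python3 - <<'E'
from rig import monitor,snapshot,camera_info
import cv2,numpy as np
ims=[]
for n in("scene","top"):
    a=snapshot(n);cv2.imwrite(f"pics/{n}0.png",a[:,:,::-1]);i=camera_info(n);print(n,np.round(i["camera_matrix"],1).tolist(),np.round(i["R"],3).tolist(),np.round(i["t"],3).tolist())
s=monitor.sense();print({k:np.round(v,3).tolist() for k,v in s.items()})
E
```

```text
scene [[383.2, 0.0, 254.8], [0.0, 383.2, 192.3], [0.0, 0.0, 1.0]] [[0.857, 0.515, -0.014], [0.325, -0.56, -0.762], [-0.4, 0.648, -0.648]] [-0.441, -0.144, 1.266]
top [[382.4, 0.0, 252.3], [0.0, 382.4, 192.9], [0.0, 0.0, 1.0]] [[-0.024, -1.0, 0.019], [-0.984, 0.02, -0.175], [0.174, -0.023, -0.984]] [-0.073, 0.551, 0.848]
{'clock': 0.1, 'joints': [1.049, 0.088, 1.372, 0.0, 1.684, -0.103], 'qd': [-0.0, -0.002, -0.005, 0.001, -0.001, -0.002], 'effort': [0.002, -35.302, -31.422, -0.0, 0.008, -0.0], 'position': [0.223, 0.502, 0.241], 'ee_rot': [[-0.914, 0.407, -0.001], [0.407, 0.914, -0.002], [0.0, -0.002, -1.0]], 'wrist_force': [0.117, 0.868, 0.351], 'torque': [-0.005, 0.005, -0.016], 'gripper_force': 0.0, 'finger_gap': 0.085}
```

View pics/scene0.png

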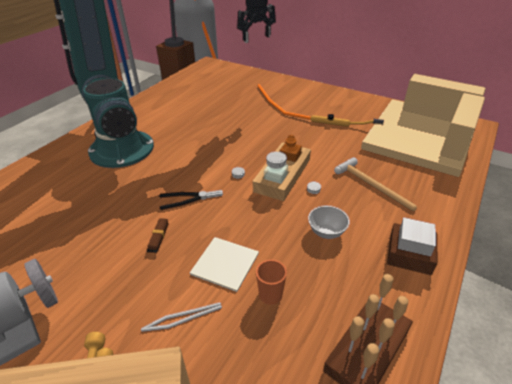

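View pics/top0.png

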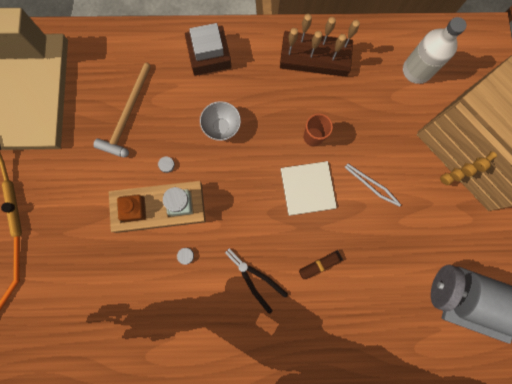

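```bash
cat > h.py <<'E'
import cv2,numpy as np
from rig import monitor,snapshot,camera_info
def ray(n,p,z,i=None):
    i=i or camera_info(n);R=np.array(i["R"]);t=np.array(i["t"]);c=-R.T@t
    d=R.T@np.linalg.inv(i["camera_matrix"])@np.array([p[0],p[1],1.]);return c+d*(z-c[2])/d[2]
def pix(n,X,i=None):
    i=i or camera_info(n);q=np.array(i["camera_matrix"])@(np.array(i["R"])@np.array(X)+np.array(i["t"]));return q[:2]/q[2]
E
python3 - <<'E'
from h import *
a=cv2.imread("pics/top0.png");s=cv2.imread("pics/scene0.png")
hs=cv2.cvtColor(a,cv2.COLOR_BGR2HSV)
# tile
m=((hs[...,1]<60)&(hs[...,2]>200)).astype('uint8')
for nm,m in(("white",m),("grey",((hs[...,1]<45)&(hs[...,2]>110)).astype('uint8'))):
    for c in cv2.findContours(m,0,2)[0]:
        if cv2.contourArea(c)>60:
            r=cv2.minAreaRect(c);e=cv2.minEnclosingCircle(c);print(nm,np.round(r[0],1),np.round(r[1],1),round(r[2],1),np.round(e[0],1),round(e[1],1),'w@.008',np.round(ray("top",r[0],.008)[:2],4),'@.099',np.round(ray("top",e[0],.099)[:2],4))
            if nm=="white" and cv2.contourArea(c)>1500: print([np.round(ray("top",q,.008)[:2],3) for q in cv2.boxPoints(r)])
A=cv2.resize(a[140:280,100:220],None,fx=4,fy=4,interpolation=2)[:500]
B=cv2.resize(s[125:210,220:330],None,fx=3,fy=3,interpolation=2)
C=np.zeros((500,800,3),'uint8');C[:,:480]=A[:500];C[:255,480-0:800]=B[:,:320];cv2.imwrite("pics/crop.png",C)
E
```

```text
white [307.9 187.8] [46.3 47.9] 81.5 [307.5 188. ] 32.6 w@.008 [ 0.5664 -0.2233] @.099 [ 0.549  -0.2068]
[array([ 0.617, -0.158]), array([ 0.633, -0.277]), array([ 0.517, -0.287]), array([ 0.502, -0.171])]
white [435.3  44.9] [22.8 22.8] 26.6 [435.5  46.1] 12.6 w@.008 [ 0.9465 -0.5826] @.099 [ 0.8888 -0.5318]
grey [494.6 309.3] [47.2 33.9] 20.1 [494.  311.3] 27.6 w@.008 [ 0.2663 -0.6501] @.099 [ 0.2747 -0.5906]
grey [472.8 322.4] [79.2 36.3] 47.3 [483. 313.] 39.6 w@.008 [ 0.2382 -0.5946] @.099 [ 0.2719 -0.5666]
grey [236. 260.] [26.9  8.5] 45.0 [236. 260.] 13.6 w@.008 [ 0.3952 -0.0432] @.099 [ 0.395  -0.0453]
grey [185.  255.5] [15. 14.] 90.0 [185.  255.7] 7.9 w@.008 [0.4086 0.0779] @.099 [0.4068 0.0639]
grey [175.6 200.8] [26.4 25.4] 83.7 [177.3 201.2] 15.2 w@.008 [0.5409 0.1015] @.099 [0.5253 0.0815]
grey [372.5 185.5] [65.7  9.7] 33.7 [372.5 185.5] 32.9 w@.008 [ 0.569  -0.3842] @.099 [ 0.5517 -0.3527]
grey [308.1 187.8] [46.7 47.7] 80.5 [308. 188.] 33.0 w@.008 [ 0.5664 -0.2239] @.099 [ 0.549  -0.2079]
grey [166. 164.] [14. 14.] 90.0 [165.8 164.1] 7.5 w@.008 [0.6336 0.1263] @.099 [0.6098 0.1079]
grey [109.6 147.7] [33.2  8.3] 19.3 [109.5 148. ] 16.6 w@.008 [0.678  0.2667] @.099 [0.6493 0.2343]
grey [226.6 118.9] [37.6 26.1] 73.3 [220.8 120.4] 19.1 w@.008 [ 0.7487 -0.025 ] @.099 [ 0.7103 -0.0158]
grey [428.4  54.8] [32.  61.9] 48.4 [428.  54.] 31.6 w@.008 [ 0.9183 -0.5611] @.099 [ 0.8686 -0.5114]
grey [205.7  38.4] [26.3 28.5] 78.2 [205.5  38.9] 18.4 w@.008 [0.973  0.0273] @.099 [0.9145 0.0187]
grey [163.    7.5] [ 15. 184.] 90.0 [163.  11.] 92.1 w@.008 [1.0646 0.1409] @.099 [0.9892 0.1205]
```

View pics/crop.png

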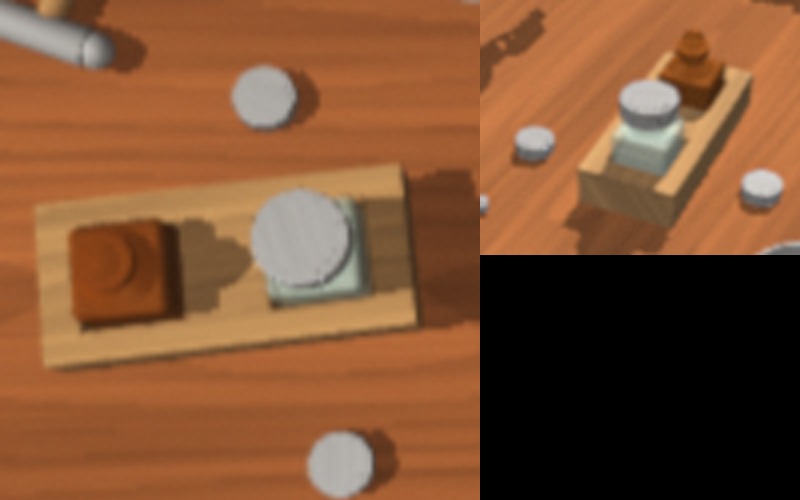

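The lid candidates in the top view are the small discs at (166,164) and (185,256), about 15 px wide and lying on the bench, and the disc at (175,199), about 25 px wide. The last one is the largest and sits on the square jar, so it is the lid that is meant.

Run:
```python
from h import *
print(ray("top",(174.9,199.1),.099),ray("scene",(276.4,158.8),.099))
L=ray("top",(174.9,199.1),.099)
h=[ray("top",(100+x/4-.4,140+y/4-.4),.04)[:2] for x,y in((36,206),(402,165),(417,325),(46,367))];h=np.array(h)
print(h.round(4).tolist(),h.mean(0),[np.degrees(np.arctan2(*(h[j]-h[k])[::-1])) for j,k in((0,1),(3,2))],np.linalg.norm(h[0]-h[1]))
s=monitor.sense();R=np.array(s["ee_rot"]);print(R.T@(np.array([L[0],L[1],.22])-s["position"])*100)
i=camera_info("wrist");print("cam in tool",R.T@(-np.array(i["R"]).T@i["t"]-s["position"]),R.T@np.array(i["R"]).T)
```

```text
[0.53009014 0.08679021 0.099     ] [0.53598564 0.08102022 0.099     ]
[[0.5621, 0.2533], [0.5825, 0.0383], [0.4869, 0.0296], [0.4673, 0.2436]] [0.5247163  0.14121255] [np.float64(95.41388405318052), np.float64(95.24585340234619)] 0.21592191037582997
[-44.90391994 -25.46883631   2.16327536]
cam in tool [ 0.06739065  0.0015227  -0.13076433] [[ 5.54763772e-04 -9.63948566e-01 -2.66088058e-01]
 [ 9.99999516e-01  7.50957462e-04 -6.35582318e-04]
 [ 8.12489477e-04 -2.66087576e-01  9.63948516e-01]]
```

{"op": "move_arm", "data": {"deltas": [[[-3.2, -1.8, 0, 0, 1], [-3.2, -1.8, 0, 0, 1], [-3.2, -1.8, 0, 0, 1], [-3.2, -1.8, 0, 0, 1], [-3.2, -1.8, 0, 0, 1], [-3.2, -1.8, 0, 0, 1], [-3.2, -1.8, 0, 0, 1], [-3.2, -1.8, 0, 0, 1], [-3.2, -1.8, 0, 0, 1], [-3.2, -1.8, 0, 0, 1]]]}}

```text
clock: 0.93
position: [0.4433, 0.2062, 0.2419]
ee_rot: [[-0.914, 0.407, -0.001], [0.407, 0.914, -0.0], [0.001, -0.0, -1.0]]
wrist_force: [1.1, 0.6, 0.7]
finger_gap: 0.086
gripper_force: 0.0
```

{"op": "move_arm", "data": {"deltas": [[[-3.2, -1.8, 0, 0, 1], [-3.2, -1.8, 0, 0, 1], [-3.2, -1.8, 0, 0, 1], [-3.2, -1.8, 0, 0, 1], [0, 0, 0, 7, 1], [0, 0, 0, 7, 1], [0, 0, 0, 7, 1], [0, 0, 0, 7, 1], [0, 0, 0, 7, 1], [0, 0, 0, 7, 1]]]}}

```text
clock: 1.77
position: [0.5302, 0.0899, 0.2416]
ee_rot: [[-0.401, 0.916, -0.001], [0.916, 0.401, 0.0], [0.001, -0.001, -1.0]]
wrist_force: [-0.1, -0.2, -0.0]
finger_gap: 0.0851
gripper_force: 0.0
```

{"op": "move_arm", "data": {"deltas": [[[0, 0, 0, 7, 1], [0, 0, 0, 7, 1], [0, 0, 0, 7, 1], [0, 0, 0, 7, 1], [0, 0, 0, 7, 1], [0, 0, 0, 7, 1], [0, 0, 0, 7, 1], [0, 0, 0, 7, 1], [0, 0, 0, 7, 1], [0, 0, 0, 7, 1]]]}}

```text
clock: 2.6
position: [0.5302, 0.09, 0.2416]
ee_rot: [[0.723, 0.69, -0.001], [0.69, -0.723, -0.0], [-0.001, -0.001, -1.0]]
wrist_force: [-0.5, -0.1, 0.1]
finger_gap: 0.0856
gripper_force: 0.0
```

Run:
```python
from h import *
s=monitor.sense();i=camera_info("wrist");a=snapshot("wrist")[:,:,::-1]
cv2.imwrite("pics/w1.png",a)
print({k:np.round(s[k],3).tolist() for k in("clock","joints","position","ee_rot","wrist_force")})
print(pix("wrist",[.530,.0868,.099],i))
np.savez("w1.npz",K=i["camera_matrix"],R=i["R"],t=i["t"])
```

```text
{'clock': 2.6, 'joints': [0.063, 0.061, 1.4, 0.0, 1.682, 0.872], 'position': [0.53, 0.09, 0.242], 'ee_rot': [[0.723, 0.69, -0.001], [0.69, -0.723, -0.0], [-0.001, -0.001, -1.0]], 'wrist_force': [-0.477, -0.076, 0.113]}
[266.02620735 187.1238785 ]
```

View pics/w1.png

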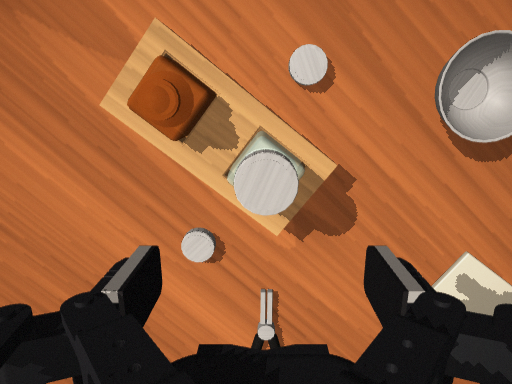

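The wrist view shows the lid at about (266,183) on the jar. The amber jar is at (170,97), and the small decoy lids are at (309,64) and (198,245). Next I'll fit the lid's outline.

```bash
cat >> h.py <<'E'
def fitlid(a,i,z,g,r=45):
    hs=cv2.cvtColor(a,cv2.COLOR_BGR2HSV);m=((hs[...,1]<35)&(hs[...,2]>90)).astype('uint8')
    w=np.zeros_like(m);cv2.circle(w,(int(g[0]),int(g[1])),r,1,-1);m=cv2.morphologyEx(m*w,cv2.MORPH_OPEN,np.ones((5,5)))
    c=max(cv2.findContours(m,0,1)[0],key=cv2.contourArea)[:,0]
    P=np.array([ray(None,q,z,i)[:2] for q in c],np.float32)
    return P,cv2.minEnclosingCircle(P),cv2.fitEllipse(P),cv2.fitEllipse(c)
E
python3 - <<'E'
from h import *
d=np.load("w1.npz");i=dict(camera_matrix=d["K"],R=d["R"],t=d["t"])
P,e,f,g=fitlid(cv2.imread("pics/w1.png"),i,.099,(266,183));print(e,f,g)
E
```

```text
((0.536190927028656, 0.09248245507478714), 0.032228223979473114) ((0.5335384607315063, 0.09142797440290451), (0.05116613209247589, 0.061457086354494095), 144.1561279296875) ((264.8954162597656, 179.3162841796875), (61.89858627319336, 73.00431823730469), 168.14442443847656)
```

```bash
cat >> h.py <<'E'
from scipy.optimize import least_squares
def arc(a,i,z,g,r,lo):
    hs=cv2.cvtColor(a,cv2.COLOR_BGR2HSV);m=((hs[...,1]<35)&(hs[...,2]>90)).astype('uint8')
    w=np.zeros_like(m);cv2.circle(w,(int(g[0]),int(g[1])),r,1,-1);m=cv2.morphologyEx(m*w,cv2.MORPH_OPEN,np.ones((5,5)))
    c=max(cv2.findContours(m,0,1)[0],key=cv2.contourArea)[:,0];c=c[c[:,1]>lo]
    P=np.array([ray(None,q,z,i)[:2] for q in c])
    f=lambda p:np.hypot(P[:,0]-p[0],P[:,1]-p[1])-p[2]
    s=least_squares(f,[*P.mean(0),.027],loss='soft_l1',f_scale=.0005);return s.x,np.abs(f(s.x)).mean(),len(c)
E
python3 - <<'E'
from h import *
d=np.load("w1.npz");i=dict(camera_matrix=d["K"],R=d["R"],t=d["t"])
for lo in(175,182,188): x=arc(cv2.imread("pics/w1.png"),i,.099,(266,183),45,lo);print(x)
s=monitor.sense();R=np.array(s["ee_rot"]);print(R.T@(np.array([*x[0][:2],.14])-s["position"])*100)
E
```

```text
(array([0.5316419 , 0.08885773, 0.02619374]), np.float64(0.00019968042644582585), 104)
(array([0.531554  , 0.08873389, 0.02608337]), np.float64(0.0001922184724742512), 90)
(array([0.53154749, 0.08865989, 0.02603607]), np.float64(0.00020126744417628287), 78)
[ 0.01350316  0.20475256 10.15982416]
```

{"op": "move_arm", "data": {"deltas": [[[0, 0.2, 0.4, 7, 1], [0, 0, 0.4, 7, 1], [0, 0, 0.4, 7, 1], [0, 0, 0.4, 7, 1], [0, 0, 0.4, 7, 1], [0, 0, 0.4, 7, 1], [0, 0, 0.4, 7, 1], [0, 0, 0, 0, 1], [0, 0, 0, 0, 1]]]}}

```text
clock: 3.4
position: [0.5315, 0.0886, 0.2137]
ee_rot: [[0.997, -0.082, -0.001], [-0.082, -0.997, 0.0], [-0.001, 0.0, -1.0]]
wrist_force: [-0.8, -0.5, -0.1]
finger_gap: 0.0855
gripper_force: 0.0
```

Run:
```python
from h import *
s=monitor.sense();i=camera_info("wrist");a=snapshot("wrist")[:,:,::-1].copy()
cv2.imwrite("pics/w2.png",a);g=pix("",[.531,.088,.099],i);print(g,s["joints"],s["position"])
R=np.array(s["ee_rot"])
for lo in(0,6):
    x=arc(a,i,.099,g,50,g[1]+lo);print(x,R.T@(np.array([*x[0][:2],.14])-s["position"])*100)
d=np.load("w1.npz");j=dict(camera_matrix=d["K"],R=d["R"],t=d["t"])
x1=arc(cv2.imread("pics/w1.png"),j,.099,(266,183),45,182)[0][:2]
# common offset in camera/tool frame: lid + R b = x  (two views)
R1=np.array([[.723,.69],[.69,-.723]]);A=np.block([[np.eye(2),R1],[np.eye(2),R[:2,:2]]])
q=np.linalg.solve(A,np.r_[x1,x[0][:2]]);print("lid,bias",q.round(4), R.T[:2,:2]@(q[:2]-s["position"][:2])*100)
```

```text
[265.04687294 192.97362292] [5.99596036e-02 7.07007658e-02 1.44492561e+00 1.03470336e-04
 1.62731413e+00 1.71334464e+00] [0.53153097 0.08864301 0.21369174]
(array([0.531661  , 0.08846318, 0.02613741]), np.float64(0.00019943906023704478), 96) [0.02438209 0.0161916  7.3691488 ]
(array([0.53178196, 0.08847009, 0.02623534]), np.float64(0.00020109826508752043), 84) [0.03637957 0.01450521 7.36913246]
lid,bias [ 5.314e-01  8.830e-02  4.000e-04 -2.000e-04] [-0.0131906   0.03063701]
```

{"op": "move_arm", "data": {"deltas": [[[0, 0, 1.3, 0, 1], [0, 0, 1.3, 0, 1], [0, 0, 1.3, 0, 1], [0, 0, 1.3, 0, 1], [0, 0, 1.3, 0, 1], [0, 0, 1.3, 0, 1], [0, 0, 1.3, 0, 1], [0, 0, 1.3, 0, 1], [0, 0, 1.3, 0, 1], [0, 0, 1.3, 0, 1]]]}}

```text
clock: 4.28
position: [0.5322, 0.0887, 0.0841]
ee_rot: [[0.996, -0.084, 0.001], [-0.084, -0.996, 0.0], [0.001, -0.0, -1.0]]
wrist_force: [0.7, -0.7, 0.8]
finger_gap: 0.085
gripper_force: 0.0
```

{"op": "move_arm", "data": {"deltas": [[[0, 0, 0.1, 0, 0.68], [0, 0, 0, 0, 0.68], [0, 0, 0, 0, 0.68], [0, 0, 0, 0, 0.66], [0, 0, 0, 0, 0.66], [0, 0, 0, 0, 0.66], [0, 0, 0, 0, 0.66], [0, 0, 0, 0, 0.66]]]}}

```text
clock: 4.95
position: [0.5325, 0.0882, 0.0842]
ee_rot: [[0.996, -0.087, 0.002], [-0.087, -0.996, -0.001], [0.002, 0.001, -1.0]]
wrist_force: [1.0, -3.3, 2.0]
finger_gap: 0.0566
gripper_force: 1.4
```

Run:
```python
from h import *
s=monitor.sense();cv2.imwrite("pics/w3.png",snapshot("wrist")[:,:,::-1])
print({k:np.round(s[k],3).tolist() for k in("clock","joints","position","wrist_force","torque","gripper_force","finger_gap")})
```

```text
{'clock': 4.95, 'joints': [0.06, 0.149, 1.623, -0.001, 1.368, 1.718], 'position': [0.532, 0.088, 0.084], 'wrist_force': [1.005, -3.306, 1.956], 'torque': [-0.561, -0.001, 0.043], 'gripper_force': 1.399, 'finger_gap': 0.057}
```

View pics/w3.png

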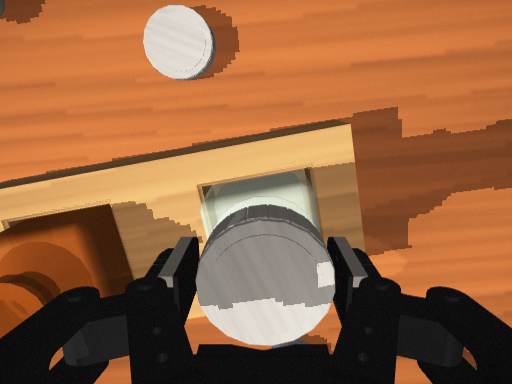

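The right finger touches first: the wrist reads -3.3 N in y and the gap is 56.6 mm. I'll shift about 1 mm toward tool +y, then close.

{"op": "move_arm", "data": {"deltas": [[[0, 0.05, 0, 0, 0.66], [0, 0.05, 0, 0, 0.66], [0, 0, 0, 0, 0.66], [0, 0, 0, 0, 0.64]]]}}

```text
clock: 5.33
position: [0.5314, 0.0875, 0.0829]
ee_rot: [[0.996, -0.087, -0.001], [-0.087, -0.996, -0.0], [-0.001, 0.001, -1.0]]
wrist_force: [-0.2, -1.7, 0.4]
finger_gap: 0.0549
gripper_force: 1.0
```

{"op": "move_arm", "data": {"deltas": [[[0, 0, 0, 0, 0.63], [0, 0, 0, 0, 0.62], [0, 0, 0, 0, 0.6]]]}}

```text
clock: 5.58
position: [0.5315, 0.0874, 0.0835]
ee_rot: [[0.996, -0.087, -0.001], [-0.087, -0.996, -0.0], [-0.001, 0.0, -1.0]]
wrist_force: [-2.1, -2.7, 2.2]
finger_gap: 0.0524
gripper_force: 62.3
```

{"op": "move_arm", "data": {"deltas": [[[0, 0, 0, -7, 0.6], [0, 0, 0, -7, 0.6]]]}}

```text
clock: 5.75
position: [0.5318, 0.0877, 0.0838]
ee_rot: [[0.987, 0.16, 0.0], [0.16, -0.987, 0.001], [0.0, -0.001, -1.0]]
wrist_force: [-1.0, -1.0, 3.5]
finger_gap: 0.0526
gripper_force: 62.8
```

```bash
cat > s.py <<'E'
from h import *
s=monitor.sense();R=np.array(s["ee_rot"]);print("yaw",round(float(np.degrees(np.arctan2(R[1,0],R[0,0]))),2),{k:np.round(s[k],3).tolist() for k in("clock","position","wrist_force","torque","gripper_force","finger_gap")},"q6",s["joints"][5],"Tz6",s["effort"][5])
E
python3 s.py
```

```text
yaw 9.2 {'clock': 5.75, 'position': [0.532, 0.088, 0.084], 'wrist_force': [-0.998, -1.041, 3.546], 'torque': [-0.26, 0.249, -0.463], 'gripper_force': 62.781, 'finger_gap': 0.053} q6 1.467932679471794 Tz6 0.7880025543272495
```

{"op": "move_arm", "data": {"deltas": [[[0, 0, 0, -7, 0.6], [0, 0, 0, -7, 0.6]]]}}

```text
clock: 5.92
position: [0.5321, 0.0884, 0.0838]
ee_rot: [[0.918, 0.396, 0.001], [0.396, -0.918, 0.002], [0.002, -0.001, -1.0]]
wrist_force: [-0.8, -0.3, 2.6]
finger_gap: 0.0526
gripper_force: 62.7
```

```bash
python3 s.py
```

```text
yaw 23.33 {'clock': 5.917, 'position': [0.532, 0.088, 0.084], 'wrist_force': [-0.843, -0.264, 2.555], 'torque': [-0.109, 0.133, -0.016], 'gripper_force': 62.734, 'finger_gap': 0.053} q6 1.2216744490819997 Tz6 1.1817435175180435
```

{"op": "move_arm", "data": {"deltas": [[[0, 0, 0, -6, 0.6], [0, 0, 0, -6, 0.6]]]}}

```text
clock: 6.08
position: [0.5321, 0.0885, 0.0838]
ee_rot: [[0.816, 0.578, 0.001], [0.578, -0.816, 0.002], [0.002, -0.001, -1.0]]
wrist_force: [-0.3, 0.5, 2.3]
finger_gap: 0.0527
gripper_force: 62.7
```

```bash
python3 s.py
```

```text
yaw 35.31 {'clock': 6.083, 'position': [0.532, 0.089, 0.084], 'wrist_force': [-0.266, 0.515, 2.277], 'torque': [-0.04, 0.057, -0.05], 'gripper_force': 62.723, 'finger_gap': 0.053} q6 1.0128312697434096 Tz6 0.997835285961628
```

{"op": "move_arm", "data": {"deltas": [[[0, 0, 0, -5, 0.6], [0, 0, 0, -5, 0.6]]]}}

```text
clock: 6.25
position: [0.5321, 0.0886, 0.0838]
ee_rot: [[0.704, 0.71, 0.001], [0.71, -0.704, 0.002], [0.002, -0.001, -1.0]]
wrist_force: [-1.4, 0.5, 4.1]
finger_gap: 0.0526
gripper_force: 62.8
```

```bash
python3 s.py; python3 -c "
from h import *
cv2.imwrite('pics/w4.png',snapshot('wrist')[:,:,::-1])"
```

```text
yaw 45.26 {'clock': 6.25, 'position': [0.532, 0.089, 0.084], 'wrist_force': [-1.413, 0.532, 4.116], 'torque': [0.106, 0.29, -0.031], 'gripper_force': 62.77, 'finger_gap': 0.053} q6 0.839190665698566 Tz6 0.7883107289671898
```

View pics/w4.png

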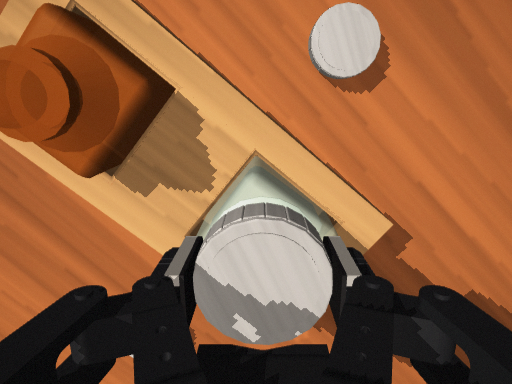

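The lid turns with the gripper, 50° so far. From here I'll spin it lightly in small steps.

{"op": "move_arm", "data": {"deltas": [[[0, 0, 0, -2, 0.6], [0, 0, 0, -2, 0.6]]]}}

```text
clock: 6.47
position: [0.5317, 0.0887, 0.0838]
ee_rot: [[0.656, 0.755, 0.0], [0.755, -0.656, 0.002], [0.002, -0.001, -1.0]]
wrist_force: [-2.7, 1.5, 4.2]
finger_gap: 0.0526
gripper_force: 62.9
```

```bash
python3 s.py
```

```text
yaw 49.0 {'clock': 6.467, 'position': [0.532, 0.089, 0.084], 'wrist_force': [-2.693, 1.539, 4.16], 'torque': [0.094, 0.377, -0.099], 'gripper_force': 62.854, 'finger_gap': 0.053} q6 0.7740099303569711 Tz6 0.2677140198647976
```

{"op": "move_arm", "data": {"deltas": [[[0, 0, 0, -2, 0.6], [0, 0, 0, -2, 0.6]]]}}

```text
clock: 6.63
position: [0.5315, 0.0886, 0.0838]
ee_rot: [[0.602, 0.799, -0.0], [0.799, -0.602, 0.002], [0.001, -0.001, -1.0]]
wrist_force: [-3.1, -0.1, 3.8]
finger_gap: 0.0525
gripper_force: 62.8
```

```bash
python3 s.py
```

```text
yaw 53.0 {'clock': 6.633, 'position': [0.532, 0.089, 0.084], 'wrist_force': [-3.139, -0.1, 3.783], 'torque': [0.037, 0.439, -0.071], 'gripper_force': 62.847, 'finger_gap': 0.053} q6 0.7041199817090518 Tz6 0.27400081045925617
```

{"op": "move_arm", "data": {"deltas": [[[0, 0, 0, -1.5, 0.6], [0, 0, 0, -1.5, 0.6]]]}}

```text
clock: 6.8
position: [0.5315, 0.0885, 0.0838]
ee_rot: [[0.56, 0.829, -0.0], [0.829, -0.56, 0.002], [0.001, -0.001, -1.0]]
wrist_force: [-3.1, 0.6, 3.8]
finger_gap: 0.0525
gripper_force: 62.9
```

```bash
python3 s.py
```

```text
yaw 55.98 {'clock': 6.8, 'position': [0.531, 0.089, 0.084], 'wrist_force': [-3.102, 0.589, 3.765], 'torque': [0.001, 0.398, -0.085], 'gripper_force': 62.865, 'finger_gap': 0.053} q6 0.6521942818206755 Tz6 0.18523639999330044
```

{"op": "move_arm", "data": {"deltas": [[[0, 0, 0, -1.5, 0.6], [0, 0, 0, -1.5, 0.6]]]}}

```text
clock: 6.97
position: [0.5315, 0.0885, 0.0838]
ee_rot: [[0.515, 0.857, -0.0], [0.857, -0.515, 0.002], [0.001, -0.001, -1.0]]
wrist_force: [-2.9, 1.3, 3.9]
finger_gap: 0.0524
gripper_force: 62.9
```

```bash
python3 s.py
```

```text
yaw 58.98 {'clock': 6.967, 'position': [0.532, 0.088, 0.084], 'wrist_force': [-2.939, 1.267, 3.934], 'torque': [-0.008, 0.31, -0.065], 'gripper_force': 62.867, 'finger_gap': 0.052} q6 0.5998611738619892 Tz6 0.19377518445253372
```

{"op": "move_arm", "data": {"deltas": [[[0, 0, 0, -1.5, 0.6], [0, 0, 0, -1.5, 0.6]]]}}

```text
clock: 7.13
position: [0.5316, 0.0884, 0.0838]
ee_rot: [[0.47, 0.883, -0.0], [0.883, -0.47, 0.002], [0.001, -0.001, -1.0]]
wrist_force: [-0.6, -0.0, 3.8]
finger_gap: 0.0526
gripper_force: 62.9
```

```bash
python3 s.py
```

```text
yaw 61.98 {'clock': 7.133, 'position': [0.532, 0.088, 0.084], 'wrist_force': [-0.631, -0.027, 3.818], 'torque': [0.015, 0.267, -0.059], 'gripper_force': 62.852, 'finger_gap': 0.053} q6 0.5474552973525011 Tz6 0.20276036113500595
```

{"op": "move_arm", "data": {"deltas": [[[0, 0, 0, -1.5, 0.6], [0, 0, 0, -1.5, 0.6]]]}}

```text
clock: 7.3
position: [0.532, 0.0884, 0.0838]
ee_rot: [[0.423, 0.906, 0.001], [0.906, -0.423, 0.002], [0.002, 0.0, -1.0]]
wrist_force: [0.1, 1.1, 3.2]
finger_gap: 0.0525
gripper_force: 62.8
```

```bash
python3 s.py
```

```text
yaw 64.98 {'clock': 7.3, 'position': [0.532, 0.088, 0.084], 'wrist_force': [0.069, 1.128, 3.207], 'torque': [-0.03, 0.087, -0.051], 'gripper_force': 62.757, 'finger_gap': 0.052} q6 0.4950241213058961 Tz6 0.222855512984097
```

{"op": "move_arm", "data": {"deltas": [[[0, 0, 0, -1.5, 0.6], [0, 0, 0, -1.5, 0.6]]]}}

```text
clock: 7.47
position: [0.5322, 0.0884, 0.0838]
ee_rot: [[0.375, 0.927, 0.001], [0.927, -0.375, 0.002], [0.002, 0.001, -1.0]]
wrist_force: [-0.3, -0.0, 2.8]
finger_gap: 0.0524
gripper_force: 62.7
```

```bash
python3 s.py
```

```text
yaw 67.98 {'clock': 7.467, 'position': [0.532, 0.088, 0.084], 'wrist_force': [-0.314, -0.043, 2.781], 'torque': [-0.002, 0.025, -0.019], 'gripper_force': 62.73, 'finger_gap': 0.052} q6 0.44266550449411557 Tz6 0.22804182954132557
```

{"op": "move_arm", "data": {"deltas": [[[0, 0, 0, -1.5, 0.6], [0, 0, 0, -1.5, 0.6]]]}}

```text
clock: 7.63
position: [0.5323, 0.0884, 0.0838]
ee_rot: [[0.326, 0.945, 0.001], [0.945, -0.326, 0.002], [0.002, 0.001, -1.0]]
wrist_force: [0.3, 0.6, 2.7]
finger_gap: 0.0524
gripper_force: 62.7
```

```bash
python3 s.py
```

```text
yaw 70.97 {'clock': 7.633, 'position': [0.532, 0.088, 0.084], 'wrist_force': [0.331, 0.583, 2.731], 'torque': [0.041, 0.117, 0.02], 'gripper_force': 62.722, 'finger_gap': 0.052} q6 0.39033301343550825 Tz6 0.23047531954944134
```

{"op": "move_arm", "data": {"deltas": [[[0, 0, 0, -1, 0.6], [0, 0, 0, -1, 0.6]]]}}

```text
clock: 7.8
position: [0.5323, 0.0882, 0.0838]
ee_rot: [[0.292, 0.956, 0.001], [0.956, -0.292, 0.001], [0.002, 0.001, -1.0]]
wrist_force: [0.1, 2.1, 3.4]
finger_gap: 0.0524
gripper_force: 62.8
```

```bash
python3 s.py
```

```text
yaw 73.01 {'clock': 7.8, 'position': [0.532, 0.088, 0.084], 'wrist_force': [0.085, 2.088, 3.381], 'torque': [0.126, 0.005, -0.047], 'gripper_force': 62.773, 'finger_gap': 0.052} q6 0.35482428348069567 Tz6 0.13894963078200817
```

{"op": "move_arm", "data": {"deltas": [[[0, 0, 0, -1, 0.6], [0, 0, 0, -1, 0.6]]]}}

```text
clock: 7.97
position: [0.5321, 0.0882, 0.0838]
ee_rot: [[0.258, 0.966, 0.001], [0.966, -0.258, 0.001], [0.001, 0.001, -1.0]]
wrist_force: [-0.1, 0.8, 4.1]
finger_gap: 0.053
gripper_force: 62.9
```

```bash
python3 s.py
```

```text
yaw 75.06 {'clock': 7.967, 'position': [0.532, 0.088, 0.084], 'wrist_force': [-0.137, 0.825, 4.141], 'torque': [0.212, 0.039, -0.037], 'gripper_force': 62.878, 'finger_gap': 0.053} q6 0.3188948079313961 Tz6 0.09963094722479582
```

{"op": "move_arm", "data": {"deltas": [[[0, 0, 0, -1, 0.6], [0, 0, 0, -1, 0.6]]]}}

```text
clock: 8.13
position: [0.5318, 0.0882, 0.0838]
ee_rot: [[0.224, 0.975, 0.0], [0.975, -0.224, 0.001], [0.001, -0.0, -1.0]]
wrist_force: [-1.2, 2.5, 5.3]
finger_gap: 0.0523
gripper_force: 63.0
```

```bash
python3 s.py
```

```text
yaw 77.06 {'clock': 8.133, 'position': [0.532, 0.088, 0.084], 'wrist_force': [-1.158, 2.546, 5.336], 'torque': [0.272, 0.274, -0.315], 'gripper_force': 62.998, 'finger_gap': 0.052} q6 0.28402130928877645 Tz6 -0.1422390528023243
```

{"op": "move_arm", "data": {"deltas": [[[0, 0, 0, -1, 0.6], [0, 0, 0, -1, 0.6]]]}}

```text
clock: 8.3
position: [0.5315, 0.0882, 0.0838]
ee_rot: [[0.191, 0.982, -0.001], [0.982, -0.191, 0.001], [0.001, -0.001, -1.0]]
wrist_force: [-2.4, 1.5, 5.8]
finger_gap: 0.0529
gripper_force: 63.0
```

```bash
python3 s.py
```

```text
yaw 79.0 {'clock': 8.3, 'position': [0.531, 0.088, 0.084], 'wrist_force': [-2.365, 1.529, 5.823], 'torque': [0.266, 0.347, -0.698], 'gripper_force': 63.037, 'finger_gap': 0.053} q6 0.2500125662232394 Tz6 -0.5185733176767826
```

The torque has risen to 0.3 and then 0.7 N m, so the lid is at the stop after about 83°. I'll back off 5° into the free spell, then lift a little.

{"op": "move_arm", "data": {"deltas": [[[0, 0, 0, 2.5, 0.6], [0, 0, 0, 2.5, 0.6], [0, 0, 0, 0, 0.6]]]}}

```text
clock: 8.55
position: [0.5319, 0.0878, 0.0838]
ee_rot: [[0.276, 0.961, 0.001], [0.961, -0.276, 0.0], [0.0, 0.001, -1.0]]
wrist_force: [-0.8, 0.2, 5.7]
finger_gap: 0.0527
gripper_force: 63.0
```

```bash
python3 s.py
```

```text
yaw 73.96 {'clock': 8.55, 'position': [0.532, 0.088, 0.084], 'wrist_force': [-0.761, 0.167, 5.712], 'torque': [0.182, 0.162, -0.065], 'gripper_force': 62.961, 'finger_gap': 0.053} q6 0.3380809537354547 Tz6 0.21017179358750582
```

{"op": "move_arm", "data": {"deltas": [[[0, 0, -0.1, 0, 0.6], [0, 0, -0.1, 0, 0.6], [0, 0, 0, 0, 0.6]]]}}

```text
clock: 8.8
position: [0.5312, 0.0874, 0.0844]
ee_rot: [[0.275, 0.961, -0.002], [0.961, -0.275, -0.0], [-0.001, -0.001, -1.0]]
wrist_force: [-0.6, -0.9, -0.8]
finger_gap: 0.0523
gripper_force: 62.7
```

```bash
python3 s.py
```

```text
yaw 74.02 {'clock': 8.8, 'position': [0.531, 0.087, 0.084], 'wrist_force': [-0.619, -0.882, -0.779], 'torque': [0.007, 0.014, 0.004], 'gripper_force': 62.681, 'finger_gap': 0.052} q6 0.33688225480547024 Tz6 -0.0026098483067471534
```

{"op": "move_arm", "data": {"deltas": [[[0, 0, -0.1, 0, 0.6], [0, 0, -0.1, 0, 0.6], [0, 0, 0, 0, 0.6]]]}}

```text
clock: 9.05
position: [0.5317, 0.0876, 0.0872]
ee_rot: [[0.276, 0.961, -0.0], [0.961, -0.276, -0.0], [-0.0, -0.0, -1.0]]
wrist_force: [-0.4, -0.5, -1.3]
finger_gap: 0.0524
gripper_force: 62.7
```

```bash
python3 s.py
```

```text
yaw 74.01 {'clock': 9.05, 'position': [0.532, 0.088, 0.087], 'wrist_force': [-0.389, -0.497, -1.258], 'torque': [0.024, -0.003, 0.001], 'gripper_force': 62.688, 'finger_gap': 0.052} q6 0.3371571202439436 Tz6 -0.0008845898810250219
```

{"op": "move_arm", "data": {"deltas": [[[0, 0, -0.3, 0, 0.6], [0, 0, -0.5, 0, 0.6], [0, 0, -0.8, 0, 0.6], [0, 0, -1, 0, 0.6], [0, 0, -1.5, 0, 0.6], [0, 0, -1.5, 0, 0.6], [0, 0, -1.5, 0, 0.6], [0, 0, -1.5, 0, 0.6], [0, 0, -1, 0, 0.6], [0, 0, 0, 0, 0.6]]]}}

```text
clock: 9.88
position: [0.5335, 0.0878, 0.1874]
ee_rot: [[0.275, 0.961, 0.007], [0.961, -0.276, 0.001], [0.002, 0.007, -1.0]]
wrist_force: [0.9, 0.2, -0.3]
finger_gap: 0.0525
gripper_force: 62.7
```

```bash
python3 s.py; python3 -c "
from h import *
a=snapshot('scene')[:,:,::-1][110:230,200:340];cv2.imwrite('pics/s2.png',cv2.resize(a,None,fx=4,fy=4,interpolation=2))"
```

```text
yaw 74.01 {'clock': 9.883, 'position': [0.534, 0.088, 0.187], 'wrist_force': [0.943, 0.199, -0.345], 'torque': [-0.019, -0.019, 0.022], 'gripper_force': 62.716, 'finger_gap': 0.053} q6 0.33725280774690725 Tz6 -4.342014108260628e-05
```

View pics/s2.png

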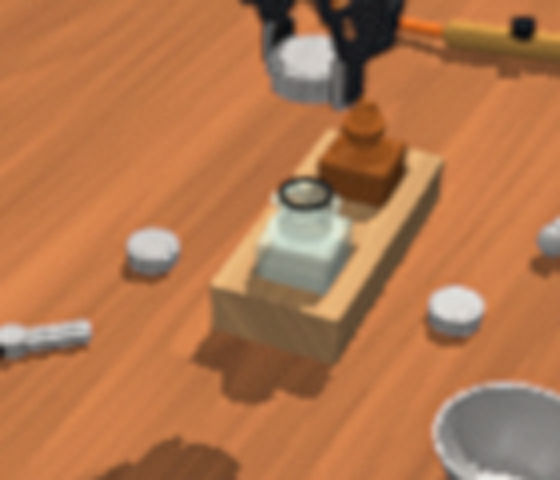

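The lid is off and held in the gripper, and the open jar is standing in its well. Next I'll carry the lid to the tile.

{"op": "move_arm", "data": {"deltas": [[[-1.2, 0.5, 0, 0, 0.6], [-2.4, 1, 0, 0, 0.6], [-2.4, 1, 0, 0, 0.6], [-2.4, 1, 0, 0, 0.6], [-2.4, 1, 0, 0, 0.6], [-2.4, 1, 0, 0, 0.6], [-2.4, 1, 0, 0, 0.6], [-2.4, 1, 0, 0, 0.6], [-2.4, 1, 0, 0, 0.6], [-2.4, 1, 0, 0, 0.6]]]}}

```text
clock: 10.77
position: [0.5592, -0.1598, 0.1815]
ee_rot: [[0.276, 0.961, -0.003], [0.961, -0.276, 0.001], [-0.0, -0.003, -1.0]]
wrist_force: [0.2, -0.3, 0.3]
finger_gap: 0.0528
gripper_force: 62.7
```

{"op": "move_arm", "data": {"deltas": [[[-2.4, 1, 0, 0, 0.6], [-2.4, 1, 0, 0, 0.6], [-1.2, 0.4, 0, 0, 0.6], [0, 0, 2, 0, 0.6], [0, 0, 3, 0, 0.6], [0, 0, 3, 0, 0.6], [0, 0, 3, 0, 0.6], [0, 0, 2, 0, 0.6], [0, 0, 1, 0, 0.6], [0, 0, 0, 0, 0.6]]]}}

```text
clock: 11.6
position: [0.5641, -0.2208, 0.0391]
ee_rot: [[0.276, 0.961, -0.007], [0.961, -0.276, 0.004], [0.002, -0.008, -1.0]]
wrist_force: [-0.3, -0.8, -1.2]
finger_gap: 0.0528
gripper_force: 62.8
```

```bash
python3 s.py; python3 -c "
from h import *
a=snapshot('scene')[:,:,::-1][200:310,150:310];cv2.imwrite('pics/s3.png',cv2.resize(a,None,fx=5,fy=5,interpolation=2))"
```

```text
yaw 74.0 {'clock': 11.6, 'position': [0.564, -0.221, 0.039], 'wrist_force': [-0.26, -0.768, -1.153], 'torque': [-0.0, 0.015, -0.016], 'gripper_force': 62.829, 'finger_gap': 0.053} q6 -0.18754916976979596 Tz6 -0.002090724738081917
```

View pics/s3.png

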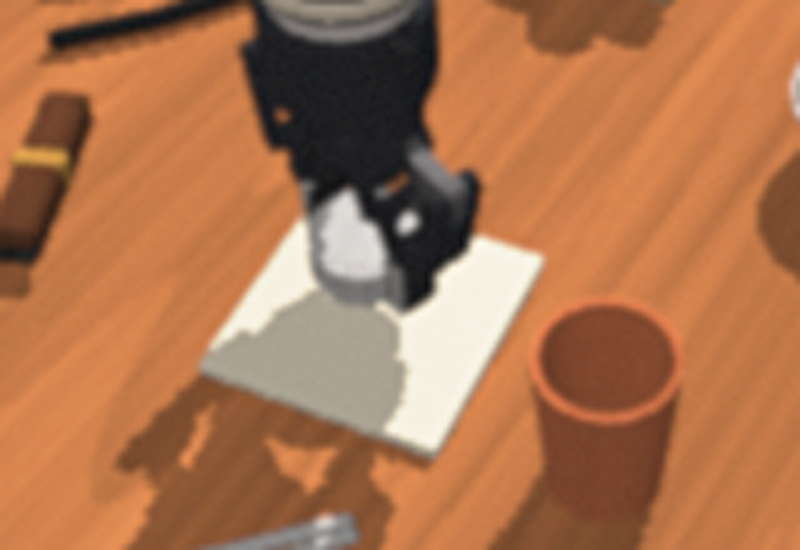

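{"op": "move_arm", "data": {"deltas": [[[0, 0, 0.5, 0, 0.6], [0, 0, 0.5, 0, 0.6], [0, 0, 0.4, 0, 0.6], [0, 0, 0.2, 0, 0.6], [0, 0, 0, 0, 0.6], [0, 0, 0, 0, 0.6]]]}}

```text
clock: 12.15
position: [0.5669, -0.222, 0.0275]
ee_rot: [[0.276, 0.961, 0.0], [0.961, -0.276, -0.0], [0.0, 0.0, -1.0]]
wrist_force: [0.8, 0.3, -0.3]
finger_gap: 0.0521
gripper_force: 62.8
```

```bash
python3 s.py
```

```text
yaw 74.01 {'clock': 12.15, 'position': [0.567, -0.222, 0.028], 'wrist_force': [0.782, 0.323, -0.281], 'torque': [-0.027, -0.025, 0.011], 'gripper_force': 62.828, 'finger_gap': 0.052} q6 -0.18730072653398588 Tz6 -9.989319323722157e-05
```

{"op": "move_arm", "data": {"deltas": [[[0, 0, 0.1, 0, 0.6], [0, 0, 0.1, 0, 0.6], [0, 0, 0, 0, 0.6]]]}}

```text
clock: 12.4
position: [0.5668, -0.222, 0.0252]
ee_rot: [[0.276, 0.961, -0.0], [0.961, -0.276, 0.0], [0.0, -0.0, -1.0]]
wrist_force: [-0.3, 0.5, -0.9]
finger_gap: 0.0529
gripper_force: 62.8
```

```bash
python3 s.py
```

```text
yaw 74.01 {'clock': 12.4, 'position': [0.567, -0.222, 0.025], 'wrist_force': [-0.344, 0.546, -0.858], 'torque': [0.023, 0.001, 0.002], 'gripper_force': 62.828, 'finger_gap': 0.053} q6 -0.18730353845523373 Tz6 -6.069392156859976e-05
```

Position is (0.567,-0.222). I'll keep lowering until it touches.

{"op": "move_arm", "data": {"deltas": [[[0, 0, 0.2, 0, 0.6], [0, 0, 0.2, 0, 0.6], [0, 0, 0.1, 0, 0.6], [0, 0, 0, 0, 0.6]]]}}

```text
clock: 12.73
position: [0.5665, -0.2218, 0.0198]
ee_rot: [[0.276, 0.961, -0.001], [0.961, -0.276, 0.0], [0.0, -0.001, -1.0]]
wrist_force: [-0.5, -0.1, -0.2]
finger_gap: 0.0527
gripper_force: 62.8
```

{"op": "move_arm", "data": {"deltas": [[[0, 0, 0.1, 0, 0.6], [0, 0, 0.1, 0, 0.6], [0, 0, 0, 0, 0.6]]]}}

```text
clock: 12.98
position: [0.5667, -0.2219, 0.018]
ee_rot: [[0.276, 0.961, -0.0], [0.961, -0.276, 0.0], [0.0, -0.0, -1.0]]
wrist_force: [0.1, -0.6, -1.0]
finger_gap: 0.0528
gripper_force: 62.8
```

{"op": "move_arm", "data": {"deltas": [[[0, 0, 0.1, 0, 0.6], [0, 0, 0, 0, 0.6]]]}}

```text
clock: 13.15
position: [0.5668, -0.222, 0.0171]
ee_rot: [[0.276, 0.961, -0.0], [0.961, -0.276, 0.0], [0.0, -0.0, -1.0]]
wrist_force: [0.3, 0.2, -0.7]
finger_gap: 0.0526
gripper_force: 62.8
```

{"op": "move_arm", "data": {"deltas": [[[0, 0, 0.1, 0, 0.6], [0, 0, 0, 0, 0.6]]]}}

```text
clock: 13.32
position: [0.5667, -0.2219, 0.0161]
ee_rot: [[0.276, 0.961, -0.0], [0.961, -0.276, 0.0], [0.0, -0.0, -1.0]]
wrist_force: [-0.7, 0.6, -1.1]
finger_gap: 0.0528
gripper_force: 62.8
```

{"op": "move_arm", "data": {"deltas": [[[0, 0, 0.1, 0, 0.6], [0, 0, 0, 0, 0.6]]]}}

```text
clock: 13.48
position: [0.567, -0.2221, 0.0157]
ee_rot: [[0.276, 0.961, 0.0], [0.961, -0.276, -0.0], [0.0, 0.0, -1.0]]
wrist_force: [-0.5, 0.2, 2.2]
finger_gap: 0.0524
gripper_force: 63.8
```

{"op": "move_arm", "data": {"deltas": [[[0, 0, 0.1, 0, 0.6], [0, 0, 0, 0, 0.6]]]}}

```text
clock: 13.65
position: [0.567, -0.222, 0.0157]
ee_rot: [[0.275, 0.961, 0.0], [0.961, -0.275, -0.0], [-0.0, 0.0, -1.0]]
wrist_force: [-2.8, 2.1, 5.9]
finger_gap: 0.0528
gripper_force: 66.1
```

{"op": "move_arm", "data": {"deltas": [[[0, 0, -0.1, 0, 0.6], [0, 0, 0, 0, 0.63], [0, 0, 0, 0, 0.65], [0, 0, 0, 0, 0.67], [0, 0, 0, 0, 0.7], [0, 0, 0, 0, 0.8], [0, 0, 0, 0, 0.9], [0, 0, 0, 0, 1], [0, 0, 0, 0, 1], [0, 0, 0, 0, 1]]]}}

```text
clock: 14.48
position: [0.5668, -0.222, 0.0153]
ee_rot: [[0.276, 0.961, 0.0], [0.961, -0.276, 0.0], [0.0, 0.0, -1.0]]
wrist_force: [0.4, 0.7, -0.0]
finger_gap: 0.0854
gripper_force: 0.0
```

{"op": "move_arm", "data": {"deltas": [[[0, 0, -0.5, 0, 1], [0, 0, -1, 0, 1], [0, 0, -2, 0, 1], [0, 0, -2, 0, 1], [0, 0, -2, 0, 1], [0, 0, -2, 0, 1], [0, 0, -2, 0, 1], [0, 0, -2, 0, 1], [0, 0, -1, 0, 1], [0, 0, 0, 0, 1]]]}}

```text
clock: 15.32
position: [0.5685, -0.2229, 0.1649]
ee_rot: [[0.276, 0.961, 0.007], [0.961, -0.276, -0.003], [-0.001, 0.008, -1.0]]
wrist_force: [-0.2, 0.4, -0.1]
finger_gap: 0.0852
gripper_force: 0.0
```

```bash
python3 s.py; python3 -c "
from h import *
cv2.imwrite('pics/w5.png',snapshot('wrist')[:,:,::-1])"
```

```text
yaw 74.0 {'clock': 15.317, 'position': [0.569, -0.223, 0.165], 'wrist_force': [-0.21, 0.423, -0.096], 'torque': [0.029, -0.068, -0.009], 'gripper_force': 0.0, 'finger_gap': 0.085} q6 -0.18727301144576636 Tz6 1.0101294094511104e-05
```

View pics/w5.png

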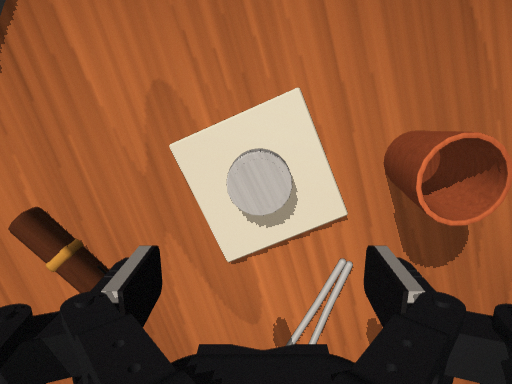

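The lid lies flat in the middle of the tile, at about (259,182), and the gripper is clear of it. Handing in.

```bash
python3 -c "
from rig import arm
print(arm.finish_job())"
```

```text
the job is handed in; nothing more can be done
None
```

The flux jar is open and standing in its well, and its lid lies flat, open side down, near the middle of the white tile; I handed the job in at about 15 s, and no verdict came back.

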